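Check a seal clamp's squeeze lever against its bar

TASK

Check the squeeze lever of the seal clamp, the long lever that stands beside a fixed bar. With the backs or tips of the fingers on its outer side, never gripping or forcing it, press it fully in towards the bar until it comes up against its stop and hold it there for about a second, let it come all the way back out, then press it fully in again and finish while still holding it in, so that the gap left to the bar can be seen. Do not touch the bar or the corner punch, and leave everything else standing where it is.

Things in the scene. Friction and masses are not known exactly. Their poses are not given: they have to be found in the camera images.
- clamp: Seal clamp screwed to the bench: steel base, grey housing 80 mm high, jaws at one end, fixed bar and long lever at the other. Origin at bench height; x points to the jaws, z up. In mm: base plate x -20..140, y -55..55, 12 high; housing x 20..90, y -45..45. Beyond the base plate (x < -20) nothing but perhaps the flat brush lies under the lever or within 80 mm of its outer (-y) side.
- bar: The clamp's fixed round steel bar, 16 mm thick, axis 57 mm above the bench, parallel to the clamp's x at y = 30 mm in the clamp's frame, from x = 25 to -135 mm, with a thin foot near its free end. Not to be touched. Origin on the bar's axis, 20 mm to -x of the clamp's origin.
- lever_swing (a joint): Swing of the clamp's lever about a vertical pivot at x 40, y 4 mm in the clamp's frame, rad. 0 = at rest, splayed from the bar; grows as pressed in; 0.32 = on its hard stop, parallel to the bar, 12 mm short of it. A spring returns it: at 115 mm from the pivot it takes about 2 N to start, 6 N at the stop.
- lever_face (a point): Outer half of the lever's dark steel blade: the face to press; it turns with the lever. Blade 12 mm thick in all, 42 to 68 mm above the bench, 35 to 150 mm from the pivot, 20 mm ball at its free end. Origin on the outer surface at mid-height, 115 mm from the pivot. x points along the lever to the pivot, y is the way to press, z up; pivot axis at x 115, y 6 mm in this frame.
- lever: The whole lever, hub and blade. Origin on the pivot axis, 55 mm above the bench; its free end points to its own -x.
- lever_inner (a point): Inner half of the same blade, facing the bar; never to be pressed or pulled on. Origin on the inner surface, 115 mm from the pivot.
- punch: Corner punch, screwed to the bench: dark base 150 x 75 mm with grey head and a short steel paddle on top, 75 mm high in all, no bar. Not part of the job. Origin under the middle of its base; the head is to +x.
- stone: Square marble seal blank, 30 x 30 x 70 mm, standing upright beside the clamp; origin at the centre of its underside. Bystander.
- jar: Round paint jar with black lid, 54 mm wide, 50 mm high, standing beside the clamp's bar; origin at the centre of its underside. Bystander.
- tape: Roll of paper tape lying flat, 76 mm across, 24 mm high, near the clamp's jaws; origin at the centre of its underside. Bystander.
- brush_pot: Terracotta pot full of brushes, 80 mm wide, 100 mm high (220 mm with brushes), beyond the work; origin at the centre of its underside. Bystander.
- ink: Amber ink bottle, 52 mm wide, 110 mm high, beyond the work; origin at the centre of its underside. Bystander.
- cup: White cup, 84 mm wide, 110 mm high, beyond the work; origin at the centre of its underside. Bystander.
- brush: Flat brush lying on the bench between robot and work, about 205 mm long, 9 mm high, handle along its own x; origin on the underside, mid-handle. Bystander.

How it is judged:
By the outcome, as a careful person would: the job done as asked, in the order asked, and still so for the second after the job is handed in, while the arm keeps its last pose, push and grip.
It also fails if it takes over 40 s, if anything falls off the work surface, if the arm or the gripper's body presses on something with over 40 N, if the wrist force passes 120 N, or if a joint passes its speed limit or range.

ROBOT

A 6-joint arm with a two-finger parallel gripper is mounted at the origin on the work surface. World frame = base frame: x ahead of the robot, y to its left, z up, the work surface at z = 0. Lengths are in m, angles in rad, forces in N, time in s.
With the tool pointing down it reaches from about 0.35 to 0.85 m from the base axis. Payload 8.1 kg.
Tool frame: the origin (TCP) lies midway between the tips of the shut fingers; the grasp point (between the pads) lies 19 mm behind it (robot.grip_point_offset is the distance from the TCP to the grasp point, in m); z points along the fingers, y is the line along which they close (so a half turn about z gives the same grasp; the last joint's range is limited). The gripper opens to 93 mm and grips with 3 to 60 N. Pads are 15 mm wide; open, the fingers measure 128 mm over their backs; the gripper's body (75 mm by 188 mm) begins 65 mm behind the grasp point.
Start: joints at [-1.413, 0.13, 1.488, -0, 1.523, -0.085], TCP at [0.144, -0.582, 0.219] pointing down, gripper open.
Joint ranges: [-2.96, 2.96], [-0.89, 2.26], [0.02, 2.5], [-1.34, 4.48], [0, 2.73], [-2.66, 2.66]. Speed limits (rad/s): [2.39, 2.39, 2.79, 3.14, 3.14, 3.14].

INTERFACE

Orientations are given as a rotation vector (axis times angle).
In Python, from plant import robot, read_camera, job gives the robot as it stands.
- The arm moves only by the shell command python3 -m inch 'ROWS' [FORCE]. ROWS is JSON, one flat list of numbers, 5 for each row, row after row: the shift along the world's x, y, z in mm, then the turn about the world's z in degrees, then the opening in per cent of the stroke, from 0 (shut) to 100 (fully open). In form: [dx, dy, dz, yaw, hand, dx, dy, dz, yaw, hand, ...]. A call has 1 to 10 rows; each row is the pose to reach, as a shift and turn from the pose commanded when the call began; what a row does not reach only later rows make up. A row lasts 1/12 s, in which the tool goes at most 41.7 mm and 7.16 degrees, less where a joint would pass 70% of its speed; a pose out of reach is approached as far as the arm can. A call with a gripper value outside its range is refused whole. The fingers move at their own pace and stop on an object; FORCE is the grip in N (left out, the last holds). Time passes only in rows, so rows that repeat a pose let the fingers close. It gives the time, the measured TCP pose, the force, the opening and the grip force at its end, in the units of the state.
- robot.read_state(): the state, without advancing time (a new reading comes with each control period).
- read_camera(name): name is "scene" or "top"; returns a dict with "image" (420x560x3 uint8, blue, green, red), "K" (3x3 intrinsics, pixels), "extrinsics" (4x4, takes a point from world to camera coordinates). Camera axes: x right, y down, z forward; pixel columns grow to the right and rows downward; lengths in m; the calibration is good to about 2 mm. A picture is of the moment at which its call begins. There is no depth.
- job.close_job(): hands the job in; it is judged then, once.
The state is a dict: "t": time; "q": joint angles; "dq": joint speeds; "joint_torque": joint torques, N m; "tool_pos": TCP position; "orientation": TCP orientation; "force": force on the tool from outside, world axes, zero at the start; "wrist_torque": the same for the moment, N m; "opening": finger opening in m; "gripper_force": force on a finger pad.
Only numpy, scipy, OpenCV 4.12 (cv2) and the standard library are available. Lean on these libraries where they do the work, as an engineer would, in place of code of your own. Each camera call takes 0.05 s, during which the arm holds its last target. There are 200 camera calls.

## Working session

There is one attempt and no reset: what is moved stays moved. The work goes in short steps, Python scripts to look and compute and a shell command to move; the robot and the scene stay as the last step left them, time stands still between calls to the robot, and variables do not carry over. Pictures are saved under pics/ and viewed, at most 10 in all, crops included, and the job is handed in when it is done.

```bash
ls; mkdir -p pics; python3 - <<'E'
from plant import robot, read_camera
import cv2,numpy as np
for n in("scene","top"):
    c=read_camera(n);cv2.imwrite(f"pics/{n}0.png",c["image"]);np.savez(f"{n}.npz",K=c["K"],E=c["extrinsics"])
    print(c["K"].round(1).tolist(),c["extrinsics"].round(3).tolist())
print(robot.read_state())
E
```

```text
pics
[[398.8, 0.0, 282.7], [0.0, 398.8, 202.8], [0.0, 0.0, 1.0]] [[0.251, 0.968, 0.014, -0.14], [0.554, -0.132, -0.822, -0.257], [-0.794, 0.214, -0.569, 1.376], [0.0, 0.0, 0.0, 1.0]]
[[501.6, 0.0, 288.9], [0.0, 501.6, 212.6], [0.0, 0.0, 1.0]] [[0.014, -1.0, 0.006, -0.027], [-0.996, -0.015, -0.088, 0.561], [0.088, -0.005, -0.996, 1.095], [0.0, 0.0, 0.0, 1.0]]
{'t': 0.1, 'q': array([-1.41339861e+00,  1.31065205e-01,  1.48916403e+00,  2.58367009e-06,
        1.52301466e+00, -8.54067064e-02]), 'dq': array([-0.00040032, -0.00096988, -0.00133987,  0.00194294, -0.00159828,
        0.00130408]), 'joint_torque': array([ 7.43573364e-04, -5.61344433e+01, -4.93094480e+01,  7.70586147e-02,
        2.90650944e-02, -7.85851989e-05]), 'tool_pos': array([ 0.14419317, -0.58188556,  0.21770805]), 'orientation': array([-3.11683181e+00, -3.80260061e-01,  8.92455954e-05]), 'force': array([0.63589773, 0.13125619, 0.78859038]), 'wrist_torque': array([-0.00209936, -0.01636416,  0.03868497]), 'gripper_force': 0.0, 'opening': 0.09278553192368214}
```

View pics/scene0.png

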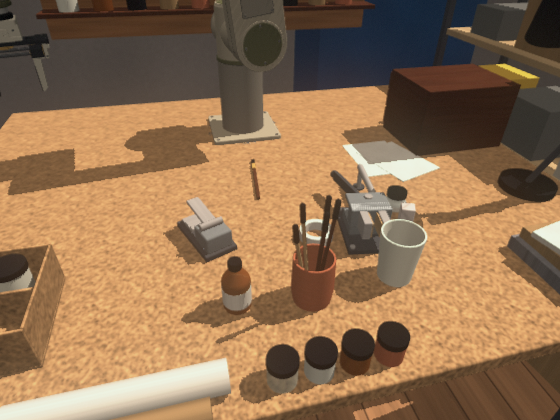

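View pics/top0.png

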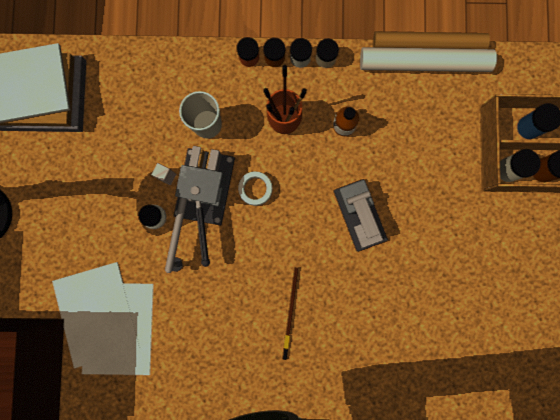

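The top view shows the clamp at (200,190), with the bar running to (174,268). The dark lever's free end is at (205,263), and its outer side faces image right (world -y). I'll zoom in for accurate pixels.

```bash
cat > h.py <<'E'
import numpy as np,cv2
def cast(n,u,v,z):
    d=np.load(n+".npz");K,E=d["K"],d["E"];R,t=E[:3,:3],E[:3,3]
    o=-R.T@t;r=R.T@np.linalg.solve(K,[u,v,1.]);return o+r*(z-o[2])/r[2]
def proj(n,p):
    d=np.load(n+".npz");K,E=d["K"],d["E"];q=K@(E[:3,:3]@np.asarray(p)+E[:3,3]);return q[:2]/q[2]
E
python3 - <<'E'
import cv2
i=cv2.imread("pics/top0.png")[140:280,130:270]
i=cv2.resize(i,(600,600),interpolation=cv2.INTER_CUBIC)
i=cv2.convertScaleAbs(i,alpha=1.6,beta=20)
cv2.imwrite("pics/topz.png",i)
E
```

```text
(no output)
```

View pics/topz.png

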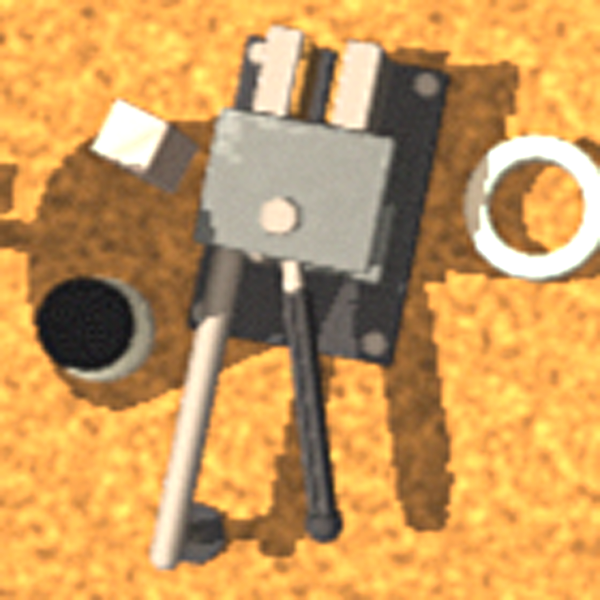

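The zoom (4.286x) shows the pivot cap at (278,216), the lever ball at (322,524), the bar from (222,290) to (165,560), and the base corners at about (447,72) and (390,362).

```bash
cat >> h.py <<'E'
def z2(u,v):return 130+u/(600/140)-.4,140+v/(600/140)-.4
E
python3 - <<'E'
from h import *
P=cast("top",*z2(278,216),.084);B=cast("top",*z2(322,524),.057)
a=cast("top",*z2(222,290),.064);b=cast("top",*z2(164,558),.064)
c=cast("top",*z2(447,72),.012);d=cast("top",*z2(390,362),.012)
for n,x in zip("PBabcd",(P,B,a,b,c,d)):print(n,x.round(4))
print("pivot-ball",np.linalg.norm((P-B)[:2]))
an=lambda v:np.degrees(np.arctan2(v[1],v[0]))
print("bar",an(a-b),"lever",an(P-B),"base",an(c-d),np.linalg.norm(c-d))
th=np.radians((an(a-b)+an(c-d))/2);X=np.array([np.cos(th),np.sin(th)]);Y=np.array([-X[1],X[0]])
# clamp origin est from pivot, bar lateral check, base corner (140,-55)
O=P[:2]-.04*X-.004*Y;print("O",O)
for x in (a,b,c,d,B):print([(x[:2]-O)@X,(x[:2]-O)@Y])
E
```

```text
P [0.6017 0.1822 0.084 ]
B [0.4501 0.1604 0.057 ]
a [0.5664 0.2129 0.064 ]
b [0.4322 0.2372 0.064 ]
c [0.6897 0.1081 0.012 ]
d [0.5348 0.1344 0.012 ]
pivot-ball 0.15318363449229833
bar -10.284025716263185 lever 8.18777952842388 base -9.611158409968107 0.15715094602367338
O [0.56161181 0.18519347]
[np.float64(-2.4308552278166828e-05), np.float64(0.028097539631368736)]
[np.float64(-0.13641378573666138), np.float64(0.02889841079193028)]
[np.float64(0.13947309885603804), np.float64(-0.05376035999159782)]
[np.float64(-0.01767513797831978), np.float64(-0.054683125394119236)]
[np.float64(-0.10557404661071446), np.float64(-0.04368042396677656)]
```

The measured geometry agrees with the given sizes: the bar sits at y≈29 mm, the base corners match, and the lever measures 153 mm. The lever's outer face at 115 mm is at about (0.488, 0.160) at rest and (0.487, 0.196) at the stop. I'll shut the fingers and travel high.

```bash
python3 -m inch '[256,282,0,-20,0,256,282,0,-20,0,256,282,0,-20,0,256,282,0,-20,0,256,282,0,-20,0,256,282,0,-20,0,256,282,0,-20,0,256,282,0,-20,0,256,282,0,-20,0,256,282,0,-20,0]' 5
python3 -m inch '[87,395,0,0,0,87,395,0,0,0,87,395,0,0,0,87,395,0,0,0,87,395,0,0,0,87,395,0,0,0,87,395,0,0,0,87,395,0,0,0,87,395,0,0,0,87,395,0,0,0]'
python3 - <<'E'
from plant import robot
s=robot.read_state();print(s["t"],s["tool_pos"],s["orientation"],s["q"],s["opening"],s["force"])
E
```

```text
t: 0.93
tool_pos: [0.4035, -0.2956, 0.2184]
orientation: [-3.135, 0.16, -0.002]
force: [0.5, -0.1, 0.4]
opening: 0.0313
gripper_force: 0.0
t: 1.77
tool_pos: [0.4872, 0.0976, 0.2184]
orientation: [-3.137, 0.165, 0.0]
force: [1.5, -1.1, -0.4]
opening: 0.0006
gripper_force: 0.0
1.7667 [0.48718667 0.09756077 0.21838715] [-3.13662328e+00  1.64852924e-01  3.31336336e-04] [ 9.39013299e-02 -1.51562894e-01  1.76861820e+00  6.64860762e-04
  1.52465268e+00  1.76968523e+00] 0.0005903411173735594 [ 1.4701644  -1.09099057 -0.39655533]
```

```bash
python3 -m inch '[0,0,-40,0,0,0,0,-80,0,0,0,0,-115,0,0,0,0,-145,0,0,0,0,-165,0,0,0,0,-177,0,0,0,0,-177,0,0,0,0,-177,0,0]'
python3 - <<'E'
from plant import read_camera
import cv2,numpy as np
from h import *
a=read_camera("top")["image"][140:290,130:280];b=read_camera("scene")["image"][120:270,290:440]
f=lambda i:cv2.convertScaleAbs(cv2.resize(i,(400,400),interpolation=cv2.INTER_CUBIC),alpha=1.5,beta=15)
cv2.imwrite("pics/near.png",np.hstack([f(a),f(b)]))
E
```

```text
t: 2.43
tool_pos: [0.4872, 0.0944, 0.0417]
orientation: [3.137, -0.167, -0.001]
force: [-0.4, 0.6, 0.9]
opening: 0.0005
gripper_force: 0.0
```

View pics/near.png

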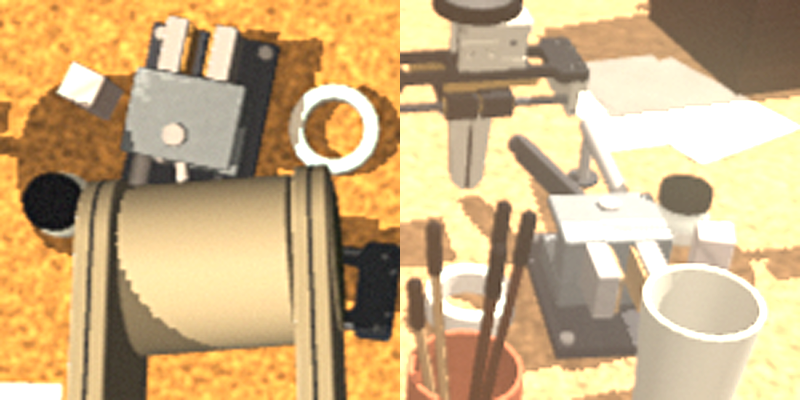

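The fingers (right panel, 468,150) hang free on the lever's outer side; the lever's ball is at (520,143) and the bar lies beyond it. I'll close in and feel for contact.

```bash
python3 -m inch '[0,15,0,0,0,0,28,0,0,0,0,36,0,0,0,0,40,0,0,0,0,40,0,0,0]'
python3 -m inch '[0,4,0,0,0,0,8,0,0,0,0,12,0,0,0,0,16,0,0,0,0,16,0,0,0,0,16,0,0,0]'
python3 -m inch '[0,3,0,0,0,0,6,0,0,0,0,9,0,0,0,0,12,0,0,0,0,12,0,0,0,0,12,0,0,0]'
```

```text
t: 2.95
tool_pos: [0.4881, 0.1353, 0.0427]
orientation: [-3.137, 0.165, -0.003]
force: [-0.4, 0.3, -0.6]
opening: 0.0007
gripper_force: 0.0
t: 3.45
tool_pos: [0.4871, 0.1505, 0.0415]
orientation: [3.137, -0.166, -0.001]
force: [-1.5, -2.5, 1.2]
opening: 0.0007
gripper_force: 1.3
t: 3.95
tool_pos: [0.4869, 0.1627, 0.0414]
orientation: [3.137, -0.166, -0.001]
force: [-2.5, -4.0, 0.7]
opening: 0.0003
gripper_force: 2.0
```

```bash
python3 -m inch '[0,3,0,0,0,0,6,0,0,0,0,9,0,0,0,0,9,0,0,0]'
python3 -m inch '[0,2,0,0,0,0,3,0,0,0,0,3,0,0,0]'
python3 -m inch '[0,1,0,0,0,0,2,0,0,0,0,2,0,0,0]'
python3 -m inch '[0,1,0,0,0,0,2,0,0,0,0,2,0,0,0]'
```

```text
t: 4.28
tool_pos: [0.4869, 0.1716, 0.0413]
orientation: [3.137, -0.167, -0.001]
force: [-3.4, -4.8, -0.3]
opening: 0.0006
gripper_force: 2.5
t: 4.53
tool_pos: [0.4871, 0.1743, 0.0414]
orientation: [3.136, -0.167, -0.001]
force: [-2.3, -5.3, -0.2]
opening: 0.0006
gripper_force: 2.8
t: 4.78
tool_pos: [0.4872, 0.1761, 0.0414]
orientation: [3.136, -0.167, -0.0]
force: [-1.9, -6.7, -0.3]
opening: 0.0002
gripper_force: 2.9
t: 5.03
tool_pos: [0.4873, 0.178, 0.0413]
orientation: [3.136, -0.167, -0.0]
force: [-0.6, -5.5, -0.9]
opening: 0.0007
gripper_force: 3.0
```

```bash
python3 -m inch '[0,1,0,0,0,0,2,0,0,0,0,2,0,0,0]'
python3 -m inch '[0,1,0,0,0,0,1,0,0,0,0,1,0,0,0]'
```

```text
t: 5.28
tool_pos: [0.4875, 0.18, 0.0414]
orientation: [3.136, -0.167, 0.001]
force: [-0.6, -6.2, -1.3]
opening: 0.0005
gripper_force: 3.1
t: 5.53
tool_pos: [0.4875, 0.1803, 0.0413]
orientation: [3.135, -0.167, 0.0]
force: [-0.8, -9.1, -2.2]
opening: 0.0
gripper_force: 4.5
```

The force has jumped and the tool has stopped moving, so this is the stop. I'll push slightly further and hold.

```bash
python3 -m inch '[0,1,0,0,0,0,1,0,0,0,0,1,0,0,0]'
python3 -m inch '[0,0,0,0,0,0,0,0,0,0,0,0,0,0,0,0,0,0,0,0,0,0,0,0,0,0,0,0,0,0,0,0,0,0,0,0,0,0,0,0,0,0,0,0,0,0,0,0,0,0]'
python3 - <<'E'
from plant import read_camera
import cv2
i=read_camera("scene")["image"][120:230,320:430]
cv2.imwrite("pics/in1.png",cv2.convertScaleAbs(cv2.resize(i,(600,600),interpolation=cv2.INTER_CUBIC),alpha=1.5,beta=15))
E
```

```text
t: 5.78
tool_pos: [0.4875, 0.1806, 0.0413]
orientation: [3.134, -0.168, 0.0]
force: [-0.8, -12.9, -0.6]
opening: 0.0001
gripper_force: 6.4
t: 6.62
tool_pos: [0.4875, 0.1806, 0.0414]
orientation: [3.134, -0.168, 0.0]
force: [-0.1, -13.0, -0.4]
opening: 0.0002
gripper_force: 6.3
```

View pics/in1.png

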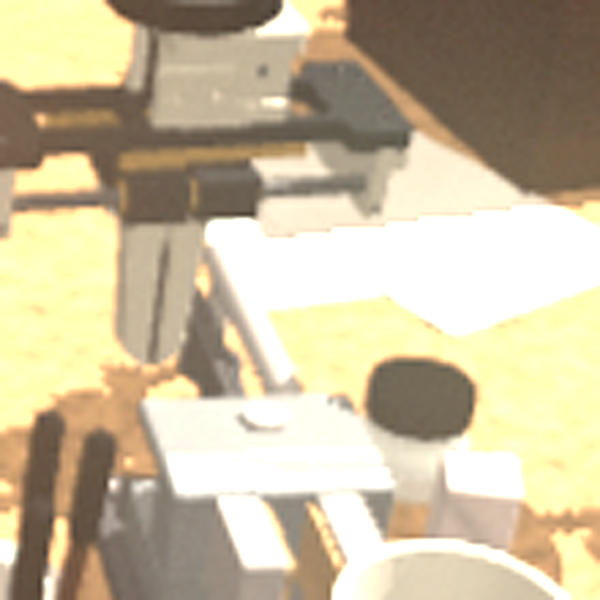

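The view shows the fingers (155,300) behind the lever, which is parallel to the bar (240,290) and close to it with a gap. It is held on the stop with no finger on the bar. Next I'll let it come all the way back out.

```bash
python3 -m inch '[0,0,0,0,0,0,0,0,0,0,0,-6,0,0,0,0,-12,0,0,0,0,-19,0,0,0,0,-26,0,0,0,0,-33,0,0,0,0,-40,0,0,0,0,-47,0,0,0,0,-54,0,0,0]'
python3 -m inch '[0,-6,0,0,0,0,-6,0,0,0,0,-6,0,0,0,0,-6,0,0,0,0,-6,0,0,0,0,-6,0,0,0,0,-6,0,0,0,0,-6,0,0,0]'
python3 - <<'E'
from plant import read_camera
import cv2
i=read_camera("scene")["image"][120:230,320:430]
cv2.imwrite("pics/out1.png",cv2.convertScaleAbs(cv2.resize(i,(600,600),interpolation=cv2.INTER_CUBIC),alpha=1.5,beta=15))
E
```

```text
t: 7.5
tool_pos: [0.4878, 0.1282, 0.042]
orientation: [-3.136, 0.167, -0.002]
force: [0.3, 0.1, 0.4]
opening: 0.0001
gripper_force: 0.0
t: 8.17
tool_pos: [0.4872, 0.1228, 0.0416]
orientation: [-3.137, 0.166, 0.0]
force: [0.1, 1.7, 0.7]
opening: 0.0003
gripper_force: 0.0
```

View pics/out1.png

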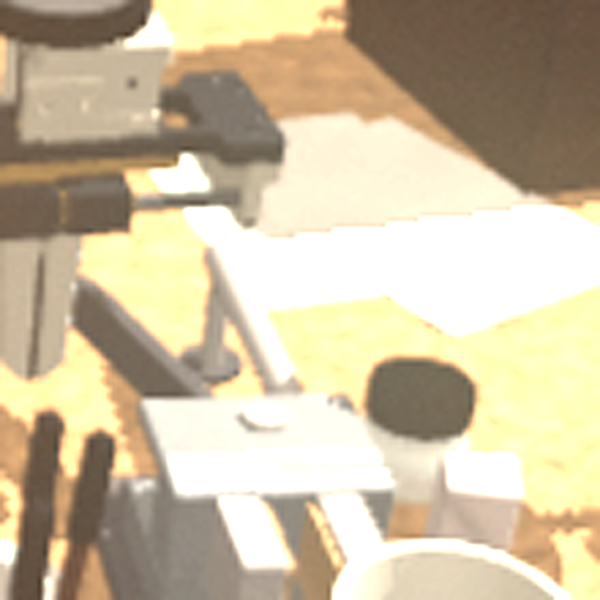

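The lever is fully splayed again (90,290 to 200,390), with the fingers clear of it at (40,300). Now the second press, back to the same target.

```bash
python3 -m inch '[0,8,0,0,0,0,14,0,0,0,0,18,0,0,0,0,22,0,0,0,0,26,0,0,0,0,30,0,0,0,0,34,0,0,0,0,38,0,0,0,0,42,0,0,0,0,46,0,0,0]'
python3 -m inch '[0,4,0,0,0,0,7,0,0,0,0,10,0,0,0,0,12,0,0,0,0,13,0,0,0,0,14,0,0,0,0,14,0,0,0,0,14,0,0,0]'
python3 -m inch '[0,0,0,0,0,0,0,0,0,0,0,0,0,0,0,0,0,0,0,0,0,0,0,0,0,0,0,0,0,0]'
python3 - <<'E'
from plant import read_camera
import cv2
i=read_camera("scene")["image"][120:230,320:430]
cv2.imwrite("pics/in2.png",cv2.convertScaleAbs(cv2.resize(i,(600,600),interpolation=cv2.INTER_CUBIC),alpha=1.5,beta=15))
E
```

```text
t: 9.05
tool_pos: [0.4866, 0.1685, 0.0413]
orientation: [3.136, -0.167, -0.002]
force: [-2.9, -5.8, 2.5]
opening: 0.0006
gripper_force: 2.7
t: 9.72
tool_pos: [0.4873, 0.1806, 0.0413]
orientation: [3.134, -0.168, -0.0]
force: [-0.6, -13.6, 0.6]
opening: 0.0006
gripper_force: 6.6
t: 10.22
tool_pos: [0.4873, 0.1806, 0.0413]
orientation: [3.134, -0.168, -0.0]
force: [-0.3, -13.5, 0.3]
opening: 0.0006
gripper_force: 6.5
```

View pics/in2.png

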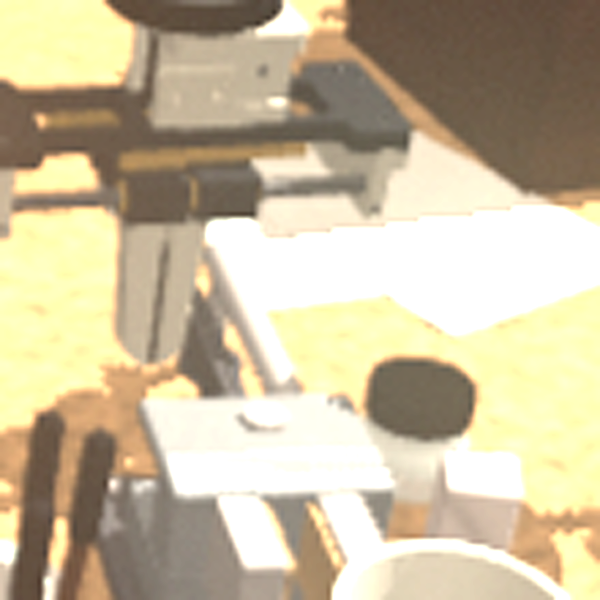

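The picture matches the first press: the lever is in, parallel to the bar, held with about 13 N, and nothing else has moved.

```bash
python3 -c "
from plant import job
print(job.close_job())"
```

```text
the job is handed in; nothing more can be done
None
```

I pressed the lever to its stop and held it for about a second, let it come fully back out, then pressed it in again; I handed the job in at about 10 s with the lever still held on its stop at about 13 N.

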